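# Close the butter dish

### The arm

A 6-joint arm with a two-finger parallel gripper is mounted at the origin on the work surface. World frame = base frame: x ahead of the robot, y to its left, z up, the work surface at z = 0. Lengths are in m, angles in rad, forces in N, time in s.
With the tool pointing down it reaches from about 0.375 to 0.975 m from the base axis. Payload 3.8 kg.
Tool frame: the origin (TCP) lies between the finger pads, 19 mm behind the fingertips; this is the grasp point; z points along the fingers, y is the direction in which the jaws open and shut (so a half turn about z gives the same grasp; the last joint's range is limited). The gripper opens to 85 mm and grips with 20 to 120 N. Pads are 22 mm wide; open, the fingers measure 114 mm over their backs; the gripper's body (76 mm by 85 mm) begins 54 mm behind the grasp point. The pads swing forward as they close: fully open they stand 13 mm farther back than shut.
Start: joints at [-1.172, 0.264, 1.604, -0, 1.274, -0.037], TCP at [0.285, -0.612, 0.25] pointing down, gripper open.
Joint ranges: [-2.63, 2.63], [-0.94, 2.18], [0.31, 2.57], [-1.31, 4.45], [0, 2.66], [-2.55, 2.55]. Speed limits (rad/s): [2.57, 2.57, 3.14, 3.14, 3.14, 3.14].

### API

Orientations are given as a rotation vector (axis times angle).
In Python, from workcell import bot gives the robot as it stands.
- The arm moves only by the shell command python3 -m inch 'ROWS' [FORCE]. ROWS is JSON, a list of rows, each an object of numbers: "dx", "dy", "dz": the shift along the tool's x, y, z in m; "ax", "ay", "az": the turn, a rotation vector about the tool's x, y, z in degrees; "fingers": the opening, from -1 (shut) to 1 (fully open). A call has 1 to 20 rows; each row is the pose to reach, as a shift and turn from the pose measured when the call began, along the tool's axes at that moment; what a row does not reach only later rows make up. A row lasts 1/8 s, in which the tool goes at most 62.5 mm and 10.7 degrees, less where a joint would pass 70% of its speed; a pose out of reach is approached as far as the arm can. A call with a gripper value outside its range is refused whole. The fingers move at their own pace and stop on an object; FORCE is the grip in N (left out, the last holds). Time passes only in rows, so rows that repeat a pose let the fingers close. It gives the time, the measured TCP pose, the force and the opening at its end, in the units of the state.
- bot.read_state(): the state, without advancing time (a new reading comes with each control period).
- bot.read_camera(name): name is "scene" or "top"; returns (picture, depth): 384x512x3 uint8, blue, green, red; 384x512 float32, m along the optical axis (not along the pixel's ray), 0 where there is no reading.
- bot.get_calibration(name): a dict with "intrinsics" (3x3 intrinsics, pixels), "distortion" ([k1, k2, p1, p2, k3] as OpenCV has them; the pictures are not rectified), "view" (4x4, takes a point from world to camera coordinates). Camera axes: x right, y down, z forward; pixel columns grow to the right and rows downward; lengths in m; the calibration is good to about 2 mm. A picture is of the moment at which its call begins. get_calibration takes no time and is no camera call.
- bot.finish_job(): hands the job in, once; it reports no verdict.
Trained networks look in the newest picture that a camera, given by its name, has taken for a name from the list of things; names that differ only in an ending like _2 or _b are one class to them, and where a whole thing is asked for, a point or a joint stands for the part that bears it (a point fixed in the world has none). Each returns a list of dicts, best first, with "p" (0 to 1); they miss things now and then, are a little off and sometimes report something else, mostly with a low value. They report only what shows in the picture. A call takes as long as a camera call.
- bot.masks_of(camera, thing): "region" (384x512 bool, what is visible of it) and "box" ([left, top, right, bottom] in pixels, round what is visible of it).
The state is a dict: "time": time; "q": joint angles; "joint_vel": joint speeds; "joint_torque": joint torques, N m; "tool_pos": TCP position; "tcp_rot": TCP orientation; "wrist_force": force on the tool from outside, world axes, zero at the start; "torque": the same for the moment, N m; "width": opening from 0.0 (shut) to 1.0 (fully open).
Only numpy, scipy, OpenCV 4.12 (cv2) and the standard library are available. Lean on these libraries where they do the work, as an engineer would, in place of code of your own. Each camera call takes 0.05 s, during which the arm holds its last target. There are 200 camera calls.

### The job

Take the butter knife off the open butter dish and lay it flat on the little wooden board, then lift the wooden lid off its sloping stand and put it on the dish, level, with its edges flush with the dish's edges all round. Set the lid down, do not drop it, and leave the salt and pepper shakers where they stand.

Things in the scene. Friction and masses are not known exactly. Their poses are not given: they have to be found in the camera images.
- dish: open rectangular white ceramic butter dish, loose, 0.75 kg, 100 (its x) x 140 (its y) x 45 mm high, walls 9 mm, with a low block of butter inside (top at 25 mm); origin at the centre of its underside, z up, its flat rim at z = 45 mm
- knife: steel butter knife, lying at the start across the dish's rim roughly along the dish's short way; origin at its centre of mass on its underside; its x runs to the blade tip, z up when lying. Handle x = -79..31 mm, 16 mm wide, 11 mm thick; blade x = 31..109 mm, 20 mm wide, 4 mm thick; the undersides are level
- lid: flat dark wooden lid, loose, 100 (its x) x 140 (its y) x 12 mm, same outline as the dish, plain flat underside without a lip; origin at the centre of its underside, z out of its top. On top, in the middle, an upright bar handle 60 mm long (along y), 16 mm thick (along x), from z = 12 to 44 mm. Starts resting on the stand, sloping 35 degrees, its z leaning towards the stand's front
- lid_grip (a point): a point in the lid's bar handle, on the lid's z axis 34 mm above the underside (10 mm below the handle's top); a good TCP place for a grasp along the lid's -z with the fingers closing along its x; axes as the lid's
- stand: fixed light-wood easel, 130 deep x 120 wide x about 96 mm high, its rest sloping 35 degrees, low at its front (-x of its own frame), with an 8 mm high ledge along the low edge on which the lid stands; origin at the centre of its foot, on the table
- board: fixed light-wood board lying on the table, 210 (its x) x 120 (its y) x 14 mm thick, with a dark inlaid strip near one end; origin at the centre of its underside
- salt: bystander: white ceramic salt shaker, 42 mm across, 70 mm tall; origin at the centre of its foot
- pepper: bystander: dark wooden pepper shaker, 42 mm across, 85 mm tall; origin at the centre of its foot

How it is judged:
On the way, in this order (a step that is already met when the one before it is completed fails the run):
1. the butter knife lies flat on the wooden board, let go (x of knife in the frame of board between -0.085 and 0.085 m and y of knife in the frame of board between -0.055 and 0.055 m and z of knife in the frame of board between 0.011 and 0.019 m and angle between knife's own z axis and vertical below 0.08 rad and linear speed of knife below 0.03 m/s and contact force between the fingers and knife below 0.1 N), for 0.2 s.
2. the lid lies flush on the dish, let go (horizontal distance between lid and dish below 0.006 m and angle between the y axis of lid and the y axis of dish, either way round below 0.07 rad and z of lid in the frame of dish between 0.042 and 0.0475 m and angle between lid's own z axis and vertical below 0.05 rad and angle between dish's own z axis and vertical below 0.04 rad and height (world z) of dish below 0.006 m and linear speed of each of lid, dish below 0.03 m/s and contact force between the fingers and lid below 0.1 N), for 0.2 s.
At the end, for the whole second after the job is handed in: Knife flat on the board, its origin within 85 mm (board x) and 55 mm (board y) of the centre. Lid level on the rim (underside 42 to 47.5 mm over the dish's), centred within 6 mm, square within 4 degrees either way round. Dish upright on the table; all let go and at rest (all of step 1 and all of step 2 and contact force between the fingers and dish below 0.1 N); the robot touches nothing.
It fails at once if the lid is dropped: it moves faster than 0.5 m/s (a fall of over 1 cm) while the fingers do not hold it (contact force between the fingers and lid below 0.1 N and linear speed of lid above 0.5 m/s).
It fails at once if a salt or pepper shaker is moved by more than 3 cm (distance of any of salt, pepper from where it was at the start of the episode above 0.03 m).
It also fails if it takes over 58 s, if anything falls off the work surface, if the arm or the gripper's body presses on something with over 40 N, if the wrist force passes 120 N, or if a joint passes its speed limit or range.

## Working session

There is one attempt and no reset: what is moved stays moved. The work goes in short steps, Python scripts to look and compute and a shell command to move; the robot and the scene stay as the last step left them, time stands still between calls to the robot, and variables do not carry over. Pictures are saved under pics/ and viewed, about 8 in all and at most 12, crops included, and the job is handed in when it is done.

```bash
mkdir -p pics; cat > h.py <<'E'
import numpy as np, cv2
from workcell import bot
from scipy.spatial.transform import Rotation as R
def cloud(cam, depth, mask):
    c=bot.get_calibration(cam); K=np.array(c["intrinsics"]); D=np.array(c["distortion"]); V=np.array(c["view"])
    v,u=np.nonzero(mask&(depth>0)); z=depth[v,u]
    n=cv2.undistortPoints(np.stack([u,v],1).astype(np.float64)[:,None],K,D)[:,0]
    P=np.c_[n*z[:,None],z]
    return (P-V[:3,3])@V[:3,:3]
E
python3 - <<'E'
from h import *
s=bot.read_state(); print(s["tool_pos"],s["tcp_rot"],s["time"],s["width"])
out={}
ims=[]
for cam in ("scene","top"):
    im,d=bot.read_camera(cam); ims.append(im)
    out[cam+"_d"]=d; out[cam+"_i"]=im
    print(cam, np.linalg.inv(bot.get_calibration(cam)["view"])[:3,3])
    for t in ("dish","knife","lid","stand","board","salt","pepper"):
        for k,m in enumerate(bot.masks_of(cam,t)[:1]):
            P=cloud(cam,d,m["region"]); out[f"{cam}_{t}"]=m["region"]
            if len(P)==0: print(cam,t,"nodepth");continue
            print(cam,t,round(m["p"],2),m["box"],len(P),np.median(P,0).round(3),np.percentile(P,2,0).round(3),np.percentile(P,98,0).round(3))
np.savez("a.npz",**out)
cv2.imwrite("pics/scene1.png",cv2.resize(ims[0],(800,600)));cv2.imwrite("pics/top1.png",cv2.resize(ims[1],(800,600)))
E
```

```text
[ 0.28468726 -0.61125438  0.24862419] [-3.06510147e+00 -6.78693531e-01  5.94138338e-04] 0.0 0.9994250521117681
scene [ 0.77241146 -0.41046817  0.89151685]
scene dish 0.86 [288.7, 81.6, 338.6, 132.0] 1382 [0.517 0.366 0.027] [0.468 0.314 0.005] [0.566 0.451 0.048]
scene knife 0.93 [295.0, 86.7, 348.7, 118.8] 344 [0.529 0.39  0.053] [0.449 0.371 0.046] [0.618 0.411 0.059]
scene lid 0.75 [253.6, 196.6, 303.8, 258.0] 2171 [ 0.617 -0.024  0.078] [ 0.563 -0.084  0.039] [0.668 0.054 0.096]
scene stand 0.76 [252.8, 200.9, 312.5, 263.1] 823 [ 0.659 -0.039  0.047] [ 0.562 -0.075  0.003] [0.691 0.056 0.096]
scene board 0.63 [101.8, 285.3, 211.1, 370.7] 5407 [ 0.49  -0.342  0.014] [ 0.385 -0.407  0.006] [ 0.589 -0.274  0.018]
scene salt 0.58 [289.1, 146.2, 309.8, 177.4] 346 [0.562 0.175 0.048] [0.532 0.166 0.002] [0.577 0.244 0.073]
scene pepper 0.97 [224.9, 270.1, 243.0, 293.0] 390 [ 0.593 -0.179  0.072] [ 0.574 -0.19   0.009] [ 0.607 -0.16   0.087]
top [0.35973437 0.02387077 1.00789783]
top dish 0.9 [68.9, 179.2, 135.0, 223.2] 2319 [0.514 0.377 0.026] [0.464 0.315 0.006] [0.561 0.453 0.048]
top knife 0.77 [83.6, 154.7, 110.6, 229.6] 638 [0.532 0.39  0.053] [0.443 0.37  0.002] [0.618 0.41  0.059]
top lid 0.78 [234.9, 130.0, 294.9, 184.8] 2157 [ 0.61  -0.013  0.075] [ 0.56  -0.082  0.04 ] [0.66  0.054 0.096]
top stand 0.58 [233.2, 125.3, 291.9, 189.0] 478 [ 0.649 -0.013  0.085] [ 0.551 -0.082  0.006] [0.687 0.058 0.097]
top board 0.57 [359.0, 169.0, 424.0, 257.1] 3786 [ 0.48  -0.339  0.015] [ 0.382 -0.407  0.01 ] [ 0.583 -0.274  0.019]
top salt 0.78 [173.5, 175.5, 197.1, 195.2] 288 [0.551 0.18  0.061] [0.538 0.166 0.001] [0.574 0.203 0.073]
top pepper 0.6 [315.5, 160.6, 334.3, 181.4] 258 [ 0.577 -0.165  0.073] [ 0.566 -0.183  0.011] [ 0.594 -0.152  0.088]
```

View pics/top1.png

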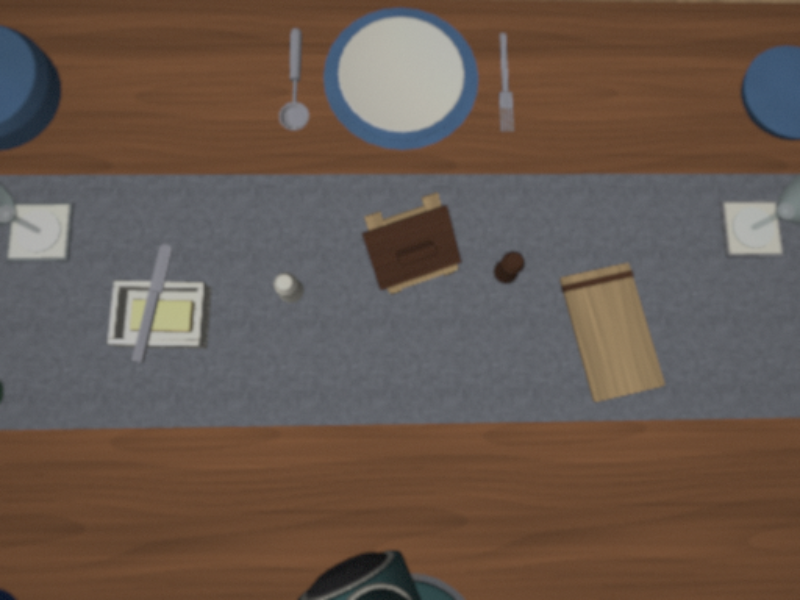

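View pics/scene1.png

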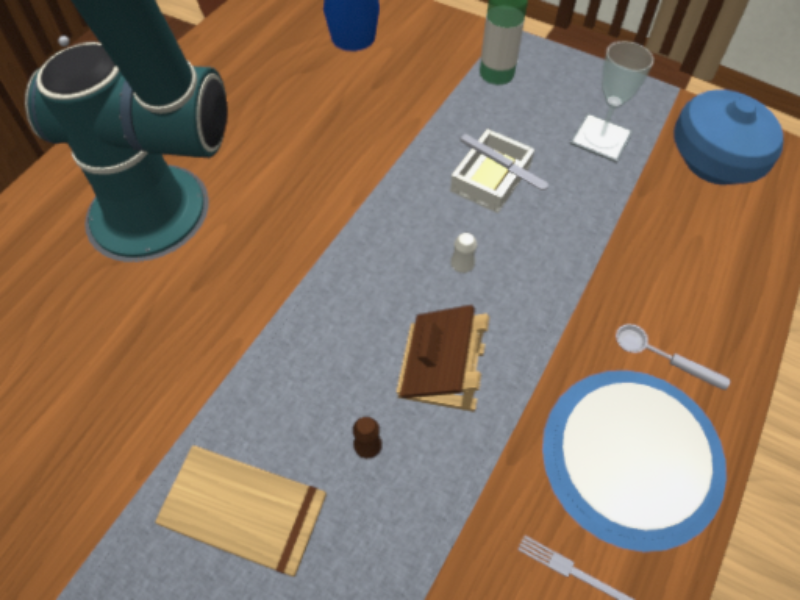

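Top view (800x600): dish near (157,314) with the knife across it from (165,247) to (138,358), lid on the stand at (412,247), board at (612,333), salt (285,287), pepper (510,267). Next I fit the geometry.

```bash
cat > fit.py <<'E'
from h import *
def rect(P2):
    P2=P2.astype(np.float32); (c,s,a)=cv2.minAreaRect(P2); b=cv2.boxPoints((c,s,a))
    e=[b[1]-b[0],b[2]-b[1]]; l=e[np.argmax([np.linalg.norm(x) for x in e])]
    return np.array(c),sorted(s),np.degrees(np.arctan2(l[1],l[0]))
def clean(P,r=0.004,k=4):
    from scipy.spatial import cKDTree
    n=[len(x)-1 for x in cKDTree(P).query_ball_point(P,r)]
    return P[np.array(n)>=k]
E
python3 - <<'E'
from fit import *
a=np.load("a.npz")
C={}
for cam in("scene","top"):
    for t in ("dish","knife","lid","board","salt","pepper"): C[cam,t]=cloud(cam,a[cam+"_d"],a[f"{cam}_{t}"])
for cam in("scene","top"):
    P=C[cam,"dish"]; Q=P[abs(P[:,2]-.046)<.004]; print(cam,"dish",rect(clean(Q)[:,:2]),np.median(Q[:,2]))
    P=C[cam,"board"]; Q=P[abs(P[:,2]-.014)<.005]; print(cam,"board",rect(clean(Q)[:,:2]),np.median(Q[:,2]))
    P=C[cam,"knife"]; Q=P[P[:,2]>.044]; c,s,an=rect(clean(Q)[:,:2]); print(cam,"knife",c,s,an)
    u=np.array([np.cos(np.radians(an)),np.sin(np.radians(an))]); t=(Q[:,:2]-c)@u
    for lo in np.arange(-.1,.1,.02):
        m=(t>=lo)&(t<lo+.02); 
        if m.sum()>3: print("  ",lo.round(2),m.sum(),np.median(Q[m,2]).round(4),np.ptp((Q[m,:2]-c)@np.array([-u[1],u[0]])).round(3))
    P=C[cam,"lid"]
    # plane ransac
    rng=np.random.default_rng(0);best=0
    for _ in range(400):
        p=P[rng.choice(len(P),3,False)];n=np.cross(p[1]-p[0],p[2]-p[0]);n/=np.linalg.norm(n)+1e-12
        k=abs((P-p[0])@n)<.002
        if k.sum()>best:best=k.sum();K=k
    Q=clean(P[K]);m=Q.mean(0);n=np.linalg.svd(Q-m)[2][2];n*=np.sign(n[2])
    y=np.cross(n,[0,0,1]);y/=np.linalg.norm(y);x=np.cross(y,n)
    c,s,an=rect(np.c_[(Q-m)@x,(Q-m)@y]);top=m+c[0]*x+c[1]*y
    print(cam,"lid n",n,"tilt",np.degrees(np.arccos(n[2])),s,an,"topcentre",top,"heading of n",np.degrees(np.arctan2(n[1],n[0])),best)
    H=P[(P-m)@n>.022]; H=H[(H-m)@n<.036]; print("   handle", len(H), rect(np.c_[(H-top)@x,(H-top)@y]) , np.percentile((H-m)@n,95))
    for t in("salt","pepper"):
        P=C[cam,t];Q=P[P[:,2]>P[:,2].max()-.02]; print(cam,t,np.median(Q,0))
E
```

```text
scene dish (array([0.55296201, 0.36466122]), [0.06228231266140938, 0.1435193121433258], np.float32(60.9505)) 0.04525125666181069
scene board (array([ 0.4854005 , -0.34059066]), [0.11931228637695312, 0.21010750532150269], np.float32(12.218828)) 0.014437349293948834
scene knife [0.534863   0.38924727] [0.013747782446444035, 0.17126137018203735] -8.9560995
   -0.1 22 0.0564 0.016
   -0.08 39 0.056 0.016
   -0.06 42 0.0567 0.018
   -0.04 42 0.0559 0.018
   -0.02 34 0.0564 0.016
   0.0 40 0.0526 0.019
   0.02 35 0.0494 0.023
   0.04 34 0.0502 0.018
   0.06 35 0.0499 0.017
   0.08 15 0.0491 0.015
scene lid n [-0.54020304 -0.18728928  0.82042879] tilt 34.8722595291837 [0.09992923587560654, 0.1398826539516449] 89.69232 topcentre [ 0.61112403 -0.01392145  0.0677046 ] heading of n -160.8784847739417 1468
   handle 196 (array([ 0.00026304, -0.00025003]), [0.016863789409399033, 0.06065453588962555], np.float32(-89.95952)) 0.03373654765123397
scene salt [0.56054726 0.18024765 0.06690007]
scene pepper [ 0.59048575 -0.17474396  0.08305961]
top dish (array([0.5142507, 0.3850078]), [0.098662197589874
[... 278 characters left out ...]
-10.47236
   -0.1 45 0.0552 0.018
   -0.08 68 0.0564 0.017
   -0.06 64 0.0564 0.016
   -0.04 66 0.056 0.017
   -0.02 64 0.0556 0.017
   0.0 59 0.0559 0.017
   0.02 71 0.0491 0.021
   0.04 66 0.0496 0.021
   0.06 68 0.0496 0.021
   0.08 43 0.0499 0.019
top lid n [-0.5374133  -0.18680767  0.82236843] tilt 34.6774093739806 [0.09807004034519196, 0.13817360997200012] -89.10746 topcentre [ 0.60974736 -0.01478651  0.06745251] heading of n -160.83228167455732 1449
   handle 178 (array([-8.34181905e-04, -9.80608165e-05]), [0.016914503648877144, 0.059112582355737686], np.float32(-89.85208)) 0.03407609659059851
top salt [0.55417254 0.1827376  0.06797461]
top pepper [ 0.58095599 -0.16831871  0.0837185 ]
```

Both cameras agree well and the sizes match. The knife handle is towards the robot, with the blade heading about -10° and the origin near (0.517, 0.3935). I'll write a helper that prints the required shift and turn.

```bash
cat > go.py <<'E'
from h import *
def down(yaw): # tool y at heading yaw (deg), z down
    a=np.radians(yaw); y=np.array([np.cos(a),np.sin(a),0]); z=np.array([0,0,-1.]); return np.c_[np.cross(y,z),y,z]
def rel(p,Rt,s=None,quiet=False):
    s=s or bot.read_state(); R0=R.from_rotvec(s["tcp_rot"])
    d=R0.inv().apply(np.array(p)-s["tool_pos"]); r=np.degrees((R0.inv()*R.from_matrix(Rt)).as_rotvec())
    print("d",d.round(4),"a",r.round(2),"t",s["time"],"at",np.round(s["tool_pos"],4),"w",round(s["width"],3),"F",np.round(s["wrist_force"],1)); return d,r
E
python3 - <<'E'
from go import *
rel([.517,.3935,.25],down(80))
rel([.517,.3935,.15],down(80))
rel([.517,.3935,.064],down(80))
E
```

```text
d [ 0.6348 -0.8134 -0.    ] a [   0.      0.   -145.03] t 0.8 at [ 0.285  -0.6119  0.25  ] w 1.003 F [ 0.2 -1.   0.4]
d [ 0.6348 -0.8134  0.1   ] a [   0.      0.   -145.03] t 0.8 at [ 0.285  -0.6119  0.25  ] w 1.003 F [ 0.2 -1.   0.4]
d [ 0.6348 -0.8135  0.186 ] a [   0.      0.   -145.03] t 0.8 at [ 0.285  -0.6119  0.25  ] w 1.003 F [ 0.2 -1.   0.4]
```

```bash
python3 -m inch '[{"dx":0.635,"dy":-0.813,"az":-145,"fingers":0},{"dx":0.635,"dy":-0.813,"az":-145,"fingers":0},{"dx":0.635,"dy":-0.813,"az":-145,"fingers":0},{"dx":0.635,"dy":-0.813,"az":-145,"fingers":0},{"dx":0.635,"dy":-0.813,"az":-145,"fingers":0},{"dx":0.635,"dy":-0.813,"az":-145,"fingers":0},{"dx":0.635,"dy":-0.813,"az":-145,"fingers":0},{"dx":0.635,"dy":-0.813,"az":-145,"fingers":0},{"dx":0.635,"dy":-0.813,"az":-145,"fingers":0},{"dx":0.635,"dy":-0.813,"az":-145,"fingers":0},{"dx":0.635,"dy":-0.813,"az":-145,"fingers":0},{"dx":0.635,"dy":-0.813,"az":-145,"fingers":0},{"dx":0.635,"dy":-0.813,"az":-145,"fingers":0},{"dx":0.635,"dy":-0.813,"az":-145,"fingers":0},{"dx":0.635,"dy":-0.813,"az":-145,"fingers":0},{"dx":0.635,"dy":-0.813,"az":-145,"fingers":0},{"dx":0.635,"dy":-0.813,"az":-145,"fingers":0},{"dx":0.635,"dy":-0.813,"az":-145,"fingers":0},{"dx":0.635,"dy":-0.813,"az":-145,"fingers":0},{"dx":0.635,"dy":-0.813,"az":-145,"fingers":0}]' 30
python3 - <<'E'
from go import *
rel([.517,.3935,.064],down(80))
E
```

```text
d [ 0.6348 -0.8135  0.186 ] a [   0.      0.   -145.03] t 0.8 at [ 0.285  -0.6119  0.25  ] w 1.003 F [ 0.2 -1.   0.4]invalid input at $[0]: expected keys dx, dy, dz, ax, ay, az, fingers
```

```bash
python3 -m inch '[{"dx":0.635,"dy":-0.813,"dz":0,"ax":0,"ay":0,"az":-145,"fingers":0},{"dx":0.635,"dy":-0.813,"dz":0,"ax":0,"ay":0,"az":-145,"fingers":0},{"dx":0.635,"dy":-0.813,"dz":0,"ax":0,"ay":0,"az":-145,"fingers":0},{"dx":0.635,"dy":-0.813,"dz":0,"ax":0,"ay":0,"az":-145,"fingers":0},{"dx":0.635,"dy":-0.813,"dz":0,"ax":0,"ay":0,"az":-145,"fingers":0},{"dx":0.635,"dy":-0.813,"dz":0,"ax":0,"ay":0,"az":-145,"fingers":0},{"dx":0.635,"dy":-0.813,"dz":0,"ax":0,"ay":0,"az":-145,"fingers":0},{"dx":0.635,"dy":-0.813,"dz":0,"ax":0,"ay":0,"az":-145,"fingers":0},{"dx":0.635,"dy":-0.813,"dz":0,"ax":0,"ay":0,"az":-145,"fingers":0},{"dx":0.635,"dy":-0.813,"dz":0,"ax":0,"ay":0,"az":-145,"fingers":0},{"dx":0.635,"dy":-0.813,"dz":0,"ax":0,"ay":0,"az":-145,"fingers":0},{"dx":0.635,"dy":-0.813,"dz":0,"ax":0,"ay":0,"az":-145,"fingers":0},{"dx":0.635,"dy":-0.813,"dz":0,"ax":0,"ay":0,"az":-145,"fingers":0},{"dx":0.635,"dy":-0.813,"dz":0,"ax":0,"ay":0,"az":-145,"fingers":0},{"dx":0.635,"dy":-0.813,"dz":0,"ax":0,"ay":0,"az":-145,"fingers":0},{"dx":0.635,"dy":-0.813,"dz":0,"ax":0,"ay":0,"az":-145,"fingers":0},{"dx":0.635,"dy":-0.813,"dz":0,"ax":0,"ay":0,"az":-145,"fingers":0},{"dx":0.635,"dy":-0.813,"dz":0,"ax":0,"ay":0,"az":-145,"fingers":0},{"dx":0.635,"dy":-0.813,"dz":0,"ax":0,"ay":0,"az":-145,"fingers":0},{"dx":0.635,"dy":-0.813,"dz":0,"ax":0,"ay":0,"az":-145,"fingers":0}]' 30
python3 - <<'E'
from go import *
rel([.517,.3935,.064],down(80))
E
```

```text
time: 3.3
tool_pos: [0.5173, 0.3919, 0.2501]
tcp_rot: [-0.276, -3.129, 0.001]
wrist_force: [-0.6, -1.0, -0.6]
width: 0.494
d [0.0006 0.0016 0.1861] a [-0.02  0.   -0.09] t 3.3 at [0.5173 0.3919 0.2501] w 0.494 F [-0.6 -1.  -0.6]
```

```bash
python3 -m inch '[{"dx":0.001,"dy":0.002,"dz":0.06,"ax":0,"ay":0,"az":0,"fingers":0},{"dx":0.001,"dy":0.002,"dz":0.12,"ax":0,"ay":0,"az":0,"fingers":0},{"dx":0.001,"dy":0.002,"dz":0.16,"ax":0,"ay":0,"az":0,"fingers":0},{"dx":0.001,"dy":0.002,"dz":0.18,"ax":0,"ay":0,"az":0,"fingers":0},{"dx":0.001,"dy":0.002,"dz":0.186,"ax":0,"ay":0,"az":0,"fingers":0},{"dx":0.001,"dy":0.002,"dz":0.186,"ax":0,"ay":0,"az":0,"fingers":0},{"dx":0.001,"dy":0.002,"dz":0.186,"ax":0,"ay":0,"az":0,"fingers":-1},{"dx":0.001,"dy":0.002,"dz":0.186,"ax":0,"ay":0,"az":0,"fingers":-1},{"dx":0.001,"dy":0.002,"dz":0.186,"ax":0,"ay":0,"az":0,"fingers":-1},{"dx":0.001,"dy":0.002,"dz":0.186,"ax":0,"ay":0,"az":0,"fingers":-1},{"dx":0.001,"dy":0.002,"dz":0.186,"ax":0,"ay":0,"az":0,"fingers":-1}]' 40
python3 - <<'E'
from go import *
rel([.517,.3935,.25],down(80))
E
```

```text
time: 4.68
tool_pos: [0.518, 0.3949, 0.0664]
tcp_rot: [0.276, 3.127, 0.003]
wrist_force: [-0.3, 0.3, 6.4]
width: 0.177
d [ 0.0003 -0.0012 -0.1836] a [ 0.12  0.16 -0.09] t 4.675 at [0.518  0.3949 0.0664] w 0.177 F [-0.3  0.3  6.4]
```

```bash
python3 -m inch '[{"dx":0,"dy":0,"dz":-0.02,"ax":0,"ay":0,"az":0,"fingers":-1},{"dx":0,"dy":0,"dz":-0.07,"ax":0,"ay":0,"az":0,"fingers":-1},{"dx":0,"dy":0,"dz":-0.13,"ax":0,"ay":0,"az":0,"fingers":-1},{"dx":0,"dy":0,"dz":-0.16,"ax":0,"ay":0,"az":0,"fingers":-1},{"dx":0,"dy":0,"dz":-0.16,"ax":0,"ay":0,"az":0,"fingers":-1}]'
python3 - <<'E'
from go import *
im,d=bot.read_camera("top"); 
for t in("knife","dish"):
    m=bot.masks_of("top",t)[0]; P=cloud("top",d,m["region"]); print(t,m["p"],np.percentile(P,[2,50,98],0).round(3))
cv2.imwrite("pics/top2.png",cv2.resize(im[100:300,20:280],(780,600),interpolation=cv2.INTER_CUBIC))
# knife COM should go to board centre (-15 mm along board x), heading 0
rel([.472,-.341,.23],down(90))
E
```

```text
time: 5.3
tool_pos: [0.5195, 0.3962, 0.232]
tcp_rot: [0.275, 3.12, 0.012]
wrist_force: [-0.4, -0.9, -1.1]
width: 0.176
knife 0.83 [[0.443 0.372 0.001]
 [0.541 0.393 0.217]
 [0.62  0.516 0.224]]
dish 0.78 [[0.464 0.315 0.006]
 [0.513 0.386 0.025]
 [0.561 0.453 0.048]]
d [-0.0848 -0.7315 -0.0052] a [  0.02   0.06 -10.08] t 5.45 at [0.5166 0.3941 0.225 ] w 0.17 F [ 0.4  0.2 -1.8]
```

View pics/top2.png

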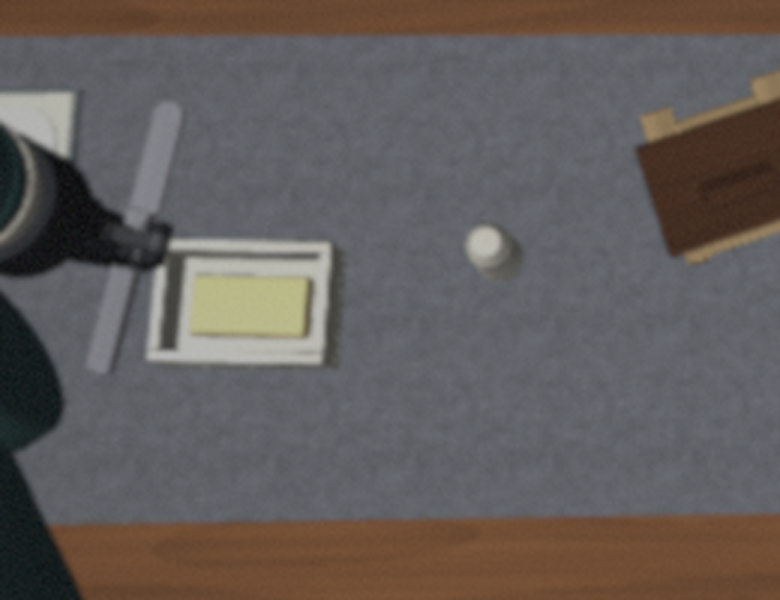

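The knife is held level, and the dish is now fully visible and unmoved. Next I carry the knife to the board.

```bash
python3 -m inch '[{"dx":-0.085,"dy":-0.731,"dz":0,"ax":0,"ay":0,"az":-10,"fingers":-1},{"dx":-0.085,"dy":-0.731,"dz":0,"ax":0,"ay":0,"az":-10,"fingers":-1},{"dx":-0.085,"dy":-0.731,"dz":0,"ax":0,"ay":0,"az":-10,"fingers":-1},{"dx":-0.085,"dy":-0.731,"dz":0,"ax":0,"ay":0,"az":-10,"fingers":-1},{"dx":-0.085,"dy":-0.731,"dz":0,"ax":0,"ay":0,"az":-10,"fingers":-1},{"dx":-0.085,"dy":-0.731,"dz":0,"ax":0,"ay":0,"az":-10,"fingers":-1},{"dx":-0.085,"dy":-0.731,"dz":0,"ax":0,"ay":0,"az":-10,"fingers":-1},{"dx":-0.085,"dy":-0.731,"dz":0,"ax":0,"ay":0,"az":-10,"fingers":-1},{"dx":-0.085,"dy":-0.731,"dz":0,"ax":0,"ay":0,"az":-10,"fingers":-1},{"dx":-0.085,"dy":-0.731,"dz":0,"ax":0,"ay":0,"az":-10,"fingers":-1},{"dx":-0.085,"dy":-0.731,"dz":0,"ax":0,"ay":0,"az":-10,"fingers":-1},{"dx":-0.085,"dy":-0.731,"dz":0,"ax":0,"ay":0,"az":-10,"fingers":-1},{"dx":-0.085,"dy":-0.731,"dz":0,"ax":0,"ay":0,"az":-10,"fingers":-1},{"dx":-0.085,"dy":-0.731,"dz":0,"ax":0,"ay":0,"az":-10,"fingers":-1},{"dx":-0.085,"dy":-0.731,"dz":0,"ax":0,"ay":0,"az":-10,"fingers":-1},{"dx":-0.085,"dy":-0.731,"dz":0,"ax":0,"ay":0,"az":-10,"fingers":-1},{"dx":-0.085,"dy":-0.731,"dz":0,"ax":0,"ay":0,"az":-10,"fingers":-1}]'
python3 - <<'E'
from go import *
im,d=bot.read_camera("scene"); m=bot.masks_of("scene","knife")
for k in m[:2]:
    P=cloud("scene",d,k["region"]); print(k["p"],k["box"],np.percentile(P,[5,50,95],0).round(3))
np.savez("k.npz",P=cloud("scene",d,m[0]["region"]))
rel([.472,-.341,.037],down(90))
E
```

```text
time: 7.58
tool_pos: [0.4726, -0.3398, 0.225]
tcp_rot: [0.0, 3.14, 0.0]
wrist_force: [0.9, 0.1, -1.7]
width: 0.175
0.8 [116.4, 285.0, 174.2, 327.0] [[ 0.469 -0.348  0.206]
 [ 0.524 -0.339  0.209]
 [ 0.573 -0.331  0.216]]
d [ 0.0007 -0.0009  0.188 ] a [-0.    0.07 -0.04] t 7.675 at [ 0.4725 -0.3401  0.225 ] w 0.167 F [ 1.  -0.  -0.3]
```

```bash
python3 -m inch '[{"dx":0,"dy":0,"dz":0.06,"ax":0,"ay":0,"az":0,"fingers":-1},{"dx":0,"dy":0,"dz":0.12,"ax":0,"ay":0,"az":0,"fingers":-1},{"dx":0,"dy":0,"dz":0.16,"ax":0,"ay":0,"az":0,"fingers":-1},{"dx":0,"dy":0,"dz":0.18,"ax":0,"ay":0,"az":0,"fingers":-1},{"dx":0,"dy":0,"dz":0.186,"ax":0,"ay":0,"az":0,"fingers":-1},{"dx":0,"dy":0,"dz":0.19,"ax":0,"ay":0,"az":0,"fingers":-1},{"dx":0,"dy":0,"dz":0.19,"ax":0,"ay":0,"az":0,"fingers":-1}]'
python3 - <<'E'
from go import *
rel([.472,-.341,.0345],down(90))
E
```

```text
time: 8.55
tool_pos: [0.4739, -0.3409, 0.0366]
tcp_rot: [0.001, 3.138, -0.003]
wrist_force: [-0.3, -0.0, -0.9]
width: 0.169
d [ 0.0019 -0.0001  0.0021] a [-0.1   0.2  -0.03] t 8.55 at [ 0.4739 -0.3409  0.0366] w 0.169 F [-0.3 -0.  -0.9]
```

```bash
python3 -m inch '[{"dx":0,"dy":0,"dz":0.002,"ax":0,"ay":0,"az":0,"fingers":-1},{"dx":0,"dy":0,"dz":0.003,"ax":0,"ay":0,"az":0,"fingers":-1},{"dx":0,"dy":0,"dz":0.003,"ax":0,"ay":0,"az":0,"fingers":-1}]'
python3 - <<'E'
from go import *
rel([.472,-.341,.0345],down(90))
E
```

```text
time: 8.93
tool_pos: [0.4749, -0.3417, 0.0354]
tcp_rot: [0.001, 3.136, -0.005]
wrist_force: [-0.9, 0.7, 6.3]
width: 0.17
d [0.0029 0.0007 0.0009] a [-0.19  0.32 -0.04] t 8.925 at [ 0.4749 -0.3417  0.0354] w 0.17 F [-0.9  0.7  6.3]
```

Contact at 6 N. Open and retreat.

```bash
python3 -m inch '[{"dx":0,"dy":0,"dz":0,"ax":0,"ay":0,"az":0,"fingers":0},{"dx":0,"dy":0,"dz":0,"ax":0,"ay":0,"az":0,"fingers":0},{"dx":0,"dy":0,"dz":0,"ax":0,"ay":0,"az":0,"fingers":0},{"dx":0,"dy":0,"dz":-0.04,"ax":0,"ay":0,"az":0,"fingers":0},{"dx":0,"dy":0,"dz":-0.1,"ax":0,"ay":0,"az":0,"fingers":0},{"dx":0,"dy":0,"dz":-0.16,"ax":0,"ay":0,"az":0,"fingers":1},{"dx":0,"dy":0,"dz":-0.2,"ax":0,"ay":0,"az":0,"fingers":1},{"dx":0,"dy":0,"dz":-0.2,"ax":0,"ay":0,"az":0,"fingers":1}]'
cat > lid.py <<'E'
from fit import *
def lidfit(P,up=None):
    rng=np.random.default_rng(0);best=0
    for _ in range(400):
        p=P[rng.choice(len(P),3,False)];n=np.cross(p[1]-p[0],p[2]-p[0]);n/=np.linalg.norm(n)+1e-12
        k=abs((P-p[0])@n)<.002
        if k.sum()>best:best=k.sum();K=k
    Q=clean(P[K]);m=Q.mean(0);n=np.linalg.svd(Q-m)[2][2];n*=np.sign(n[2])
    x=np.array([1.,0,0]);x-=x@n*n;x/=np.linalg.norm(x);y=np.cross(n,x)
    c,s,an=rect(np.c_[(Q-m)@x,(Q-m)@y]);ly=np.cos(np.radians(an))*x+np.sin(np.radians(an))*y
    if ly[1]<0: ly=-ly
    return m+c[0]*x+c[1]*y,n,ly,s
E
python3 - <<'E'
from go import *; from lid import *
im,d=bot.read_camera("top")
for t in("knife","dish","lid"):
    m=bot.masks_of("top",t)[0]; P=cloud("top",d,m["region"])
    if t=="knife":
        Q=clean(P); print(t,m["p"],rect(Q[:,:2]),np.percentile(Q[:,2],[5,25,75,95]).round(4))
    if t=="dish":
        Q=clean(P[abs(P[:,2]-.046)<.004]); print(t,rect(Q[:,:2]))
    if t=="lid": T,n,ly,s=lidfit(P); print(t,T,n,ly,s)
cv2.imwrite("pics/top3.png",cv2.resize(im[100:300,220:480],(780,600),interpolation=cv2.INTER_CUBIC))
# fixed fit (mean of two cams)
n=np.array([-.5388,-.187,.8214]);n/=np.linalg.norm(n);T=np.array([.6104,-.0143,.0676]);ly=np.cross(n,[0,0,1]);ly/=-np.linalg.norm(ly) 
if ly[1]<0: ly=-ly
lx=np.cross(ly,n); print("lx",lx,"ly",ly)
Rt=np.c_[np.cross(lx,-n),lx,-n]
G=T+.022*n
for h in(.15,0): rel(G+h*n,Rt)
E
```

```text
time: 9.93
tool_pos: [0.476, -0.3428, 0.2406]
tcp_rot: [0.001, 3.129, -0.014]
wrist_force: [-0.1, 0.2, -0.3]
width: 0.994
knife 0.92 (array([ 0.48720908, -0.3415693 ]), [0.01960386522114277, 0.18497781455516815], np.float32(-0.7811039)) [0.0171 0.0192 0.0258 0.0275]
dish (array([0.51413769, 0.38433641]), [0.10022110491991043, 0.1379399448633194], np.float32(88.41911))Traceback (most recent call last):
  File "<stdin>", line 4, in <module>
IndexError: list index out of range
```

The knife lies flat on the board (handle top 25-27 mm, blade top 18-19 mm). The lid detection missed this time. The lid hasn't been touched, so I'll use the two earlier fits.

```bash
python3 - <<'E'
from go import *
n=np.array([-.5388,-.187,.8214]);n/=np.linalg.norm(n);T=np.array([.6104,-.0143,.0676]);ly=np.cross(n,[0,0,1]);ly/=np.linalg.norm(ly) 
if ly[1]<0: ly=-ly
lx=np.cross(ly,n); print("lx",lx,"ly",ly)
Rt=np.c_[np.cross(lx,-n),lx,-n]
G=T+.022*n; np.savez("g.npz",G=G,n=n,Rt=Rt)
for h in(.15,0): print(G+h*n); rel(G+h*n,Rt)
E
```

```text
lx [0.77600284 0.26932541 0.57033623] ly [-0.32788129  0.94471893  0.        ]
[ 0.51772512 -0.04646444  0.20888275]
d [-0.0447  0.2939  0.0242] a [-30.14 -21.29  68.57] t 10.125 at [ 0.4728 -0.3403  0.2333] w 1.003 F [-0.1 -0.6 -1.4]
[ 0.59854624 -0.01841406  0.08567105]
d [-0.1252  0.3221  0.1476] a [-30.14 -21.29  68.57] t 10.125 at [ 0.4728 -0.3403  0.2333] w 1.003 F [-0.1 -0.6 -1.4]
```

```bash
python3 -m inch '[{"dx":-0.045,"dy":0.294,"dz":0.024,"ax":-30.1,"ay":-21.3,"az":68.6,"fingers":1},{"dx":-0.045,"dy":0.294,"dz":0.024,"ax":-30.1,"ay":-21.3,"az":68.6,"fingers":1},{"dx":-0.045,"dy":0.294,"dz":0.024,"ax":-30.1,"ay":-21.3,"az":68.6,"fingers":1},{"dx":-0.045,"dy":0.294,"dz":0.024,"ax":-30.1,"ay":-21.3,"az":68.6,"fingers":1},{"dx":-0.045,"dy":0.294,"dz":0.024,"ax":-30.1,"ay":-21.3,"az":68.6,"fingers":1},{"dx":-0.045,"dy":0.294,"dz":0.024,"ax":-30.1,"ay":-21.3,"az":68.6,"fingers":1},{"dx":-0.045,"dy":0.294,"dz":0.024,"ax":-30.1,"ay":-21.3,"az":68.6,"fingers":1},{"dx":-0.045,"dy":0.294,"dz":0.024,"ax":-30.1,"ay":-21.3,"az":68.6,"fingers":1},{"dx":-0.045,"dy":0.294,"dz":0.024,"ax":-30.1,"ay":-21.3,"az":68.6,"fingers":1},{"dx":-0.045,"dy":0.294,"dz":0.024,"ax":-30.1,"ay":-21.3,"az":68.6,"fingers":1},{"dx":-0.045,"dy":0.294,"dz":0.024,"ax":-30.1,"ay":-21.3,"az":68.6,"fingers":1},{"dx":-0.045,"dy":0.294,"dz":0.024,"ax":-30.1,"ay":-21.3,"az":68.6,"fingers":1}]'
python3 - <<'E'
from go import *
g=np.load("g.npz"); rel(g["G"],g["Rt"]); print(bot.read_state()["q"])
E
```

```text
time: 11.62
tool_pos: [0.5185, -0.0466, 0.2094]
tcp_rot: [1.569, 2.205, 0.689]
wrist_force: [-0.6, 0.0, -1.2]
width: 0.999
d [ 0.0004 -0.0008  0.1501] a [-0.02  0.04  0.02] t 11.625 at [ 0.5185 -0.0466  0.2094] w 0.999 F [-0.6  0.  -1.2]
[-0.37568875 -0.28565545  2.33771038  0.61241016  0.7012528  -1.10735002]
```

Well placed. I go straight in, partly closing the fingers near the handle, then grip.

```bash
python3 -m inch '[{"dx":0,"dy":-0.001,"dz":0.05,"ax":0,"ay":0,"az":0,"fingers":0.2},{"dx":0,"dy":-0.001,"dz":0.09,"ax":0,"ay":0,"az":0,"fingers":0},{"dx":0,"dy":-0.001,"dz":0.12,"ax":0,"ay":0,"az":0,"fingers":0},{"dx":0,"dy":-0.001,"dz":0.14,"ax":0,"ay":0,"az":0,"fingers":0},{"dx":0,"dy":-0.001,"dz":0.15,"ax":0,"ay":0,"az":0,"fingers":0},{"dx":0,"dy":-0.001,"dz":0.15,"ax":0,"ay":0,"az":0,"fingers":0},{"dx":0,"dy":-0.001,"dz":0.15,"ax":0,"ay":0,"az":0,"fingers":0}]'
python3 - <<'E'
from go import *
g=np.load("g.npz"); rel(g["G"],g["Rt"])
im,d=bot.read_camera("scene")
cv2.imwrite("pics/scene4.png",cv2.resize(im[130:290,180:380],(750,600),interpolation=cv2.INTER_CUBIC))
E
```

```text
time: 12.5
tool_pos: [0.5988, -0.0192, 0.0864]
tcp_rot: [1.568, 2.204, 0.69]
wrist_force: [-0.4, -0.3, -1.0]
width: 0.504
d [ 0.0008 -0.0004  0.0006] a [0.03 0.08 0.03] t 12.5 at [ 0.5988 -0.0192  0.0864] w 0.504 F [-0.4 -0.3 -1. ]
```

View pics/scene4.png

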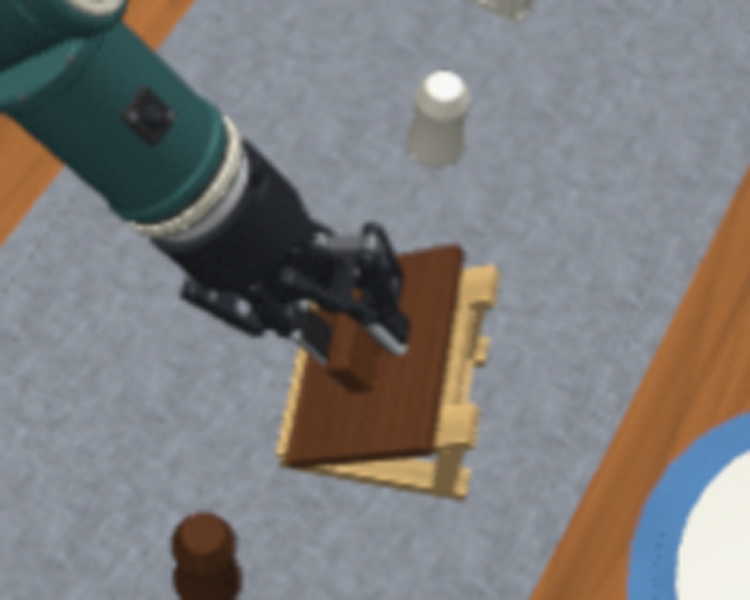

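The fingers straddle the bar handle (crop px 320-400, 350). Close with 70 N and lift along the normal. A straight lift along the normal clears the ledge.

```bash
python3 -m inch '[{"dx":0,"dy":0,"dz":0.001,"ax":0,"ay":0,"az":0,"fingers":-1},{"dx":0,"dy":0,"dz":0.001,"ax":0,"ay":0,"az":0,"fingers":-1},{"dx":0,"dy":0,"dz":0.001,"ax":0,"ay":0,"az":0,"fingers":-1},{"dx":0,"dy":0,"dz":0.001,"ax":0,"ay":0,"az":0,"fingers":-1},{"dx":0,"dy":0,"dz":0.001,"ax":0,"ay":0,"az":0,"fingers":-1},{"dx":0,"dy":0,"dz":-0.01,"ax":0,"ay":0,"az":0,"fingers":-1},{"dx":0,"dy":0,"dz":-0.03,"ax":0,"ay":0,"az":0,"fingers":-1},{"dx":0,"dy":0,"dz":-0.06,"ax":0,"ay":0,"az":0,"fingers":-1},{"dx":0,"dy":0,"dz":-0.1,"ax":0,"ay":0,"az":0,"fingers":-1},{"dx":0,"dy":0,"dz":-0.1,"ax":0,"ay":0,"az":0,"fingers":-1}]' 70
python3 - <<'E'
from go import *
s=bot.read_state()
rel([.5142,.3847,.22],down(-1.2))
E
```

```text
time: 13.8
tool_pos: [0.5452, -0.0388, 0.1717]
tcp_rot: [1.565, 2.2, 0.69]
wrist_force: [0.3, 0.9, -1.8]
width: 0.175
d [0.4102 0.1183 0.0213] a [34.73 -5.9  19.72] t 13.8 at [ 0.5452 -0.0388  0.1717] w 0.175 F [ 0.3  0.9 -1.8]
```

```bash
python3 -m inch '[{"dx":0,"dy":0,"dz":-0.04,"ax":0,"ay":0,"az":0,"fingers":-1},{"dx":0.08,"dy":0.024,"dz":-0.01,"ax":7,"ay":-1.2,"az":4,"fingers":-1},{"dx":0.13,"dy":0.04,"dz":0,"ax":14,"ay":-2.4,"az":8,"fingers":-1},{"dx":0.18,"dy":0.055,"dz":0.01,"ax":21,"ay":-3.6,"az":12,"fingers":-1},{"dx":0.23,"dy":0.07,"dz":0.015,"ax":28,"ay":-4.8,"az":16,"fingers":-1},{"dx":0.28,"dy":0.085,"dz":0.02,"ax":34.7,"ay":-5.9,"az":19.7,"fingers":-1},{"dx":0.33,"dy":0.1,"dz":0.021,"ax":34.7,"ay":-5.9,"az":19.7,"fingers":-1},{"dx":0.37,"dy":0.11,"dz":0.021,"ax":34.7,"ay":-5.9,"az":19.7,"fingers":-1},{"dx":0.4,"dy":0.116,"dz":0.021,"ax":34.7,"ay":-5.9,"az":19.7,"fingers":-1},{"dx":0.41,"dy":0.118,"dz":0.021,"ax":34.7,"ay":-5.9,"az":19.7,"fingers":-1},{"dx":0.41,"dy":0.118,"dz":0.021,"ax":34.7,"ay":-5.9,"az":19.7,"fingers":-1},{"dx":0.41,"dy":0.118,"dz":0.021,"ax":34.7,"ay":-5.9,"az":19.7,"fingers":-1}]'
python3 - <<'E'
from go import *
rel([.5142,.3847,.12],down(-1.2))
E
```

```text
time: 15.3
tool_pos: [0.5133, 0.384, 0.2183]
tcp_rot: [2.244, 2.199, -0.004]
wrist_force: [0.0, -1.6, -1.6]
width: 0.174
d [0.0009 0.001  0.0983] a [-0.09  0.1   0.05] t 15.3 at [0.5133 0.384  0.2183] w 0.174 F [ 0.  -1.6 -1.6]
```

```bash
python3 -m inch '[{"dx":0.001,"dy":0.001,"dz":0.04,"ax":0,"ay":0,"az":0,"fingers":-1},{"dx":0.001,"dy":0.001,"dz":0.08,"ax":0,"ay":0,"az":0,"fingers":-1},{"dx":0.001,"dy":0.001,"dz":0.1,"ax":0,"ay":0,"az":0,"fingers":-1},{"dx":0.001,"dy":0.001,"dz":0.1,"ax":0,"ay":0,"az":0,"fingers":-1}]'
python3 - <<'E'
from go import *; from lid import *
ims=[]
for cam in("top","scene"):
    im,d=bot.read_camera(cam); ims.append(im)
    for m in bot.masks_of(cam,"lid")[:1]:
        P=cloud(cam,d,m["region"]); T,n,ly,s=lidfit(P); print(cam,m["p"],m["box"],"top",T.round(4),"n",n.round(4),"size",s,"heading",np.degrees(np.arctan2(ly[1],ly[0])))
        np.savez(f"l_{cam}.npz",P=P,m=m["region"],d=d,im=im)
rel([.5142,.3847,.079],down(-1.2))
a=cv2.resize(ims[0][140:260,50:170],(390,390),interpolation=cv2.INTER_CUBIC);b=cv2.resize(ims[1][50:170,250:370],(390,390),interpolation=cv2.INTER_CUBIC)
cv2.imwrite("pics/both5.png",np.hstack([a,b]))
E
```

```text
time: 15.8
tool_pos: [0.5131, 0.383, 0.1161]
tcp_rot: [-2.244, -2.197, 0.011]
wrist_force: [0.0, 0.4, -2.8]
width: 0.176
top 0.84 [83.4, 175.6, 126.8, 220.4] top [0.5115 0.3558 0.0934] n [ 0.0071 -0.0087  0.9999] size [0.08587397634983063, 0.10016035288572311] heading 178.03189312561102
scene 0.67 [290.6, 73.0, 343.3, 118.1] top [0.5151 0.3786 0.0969] n [0.0052 0.0028 1.    ] size [0.09459003061056137, 0.12676653265953064] heading 88.45793771866488
d [-0.001  -0.0015  0.0417] a [ 0.09 -0.04  0.03] t 16.0 at [0.5157 0.3856 0.1207] w 0.175 F [ 0.3  1.3 -2.9]
```

View pics/both5.png

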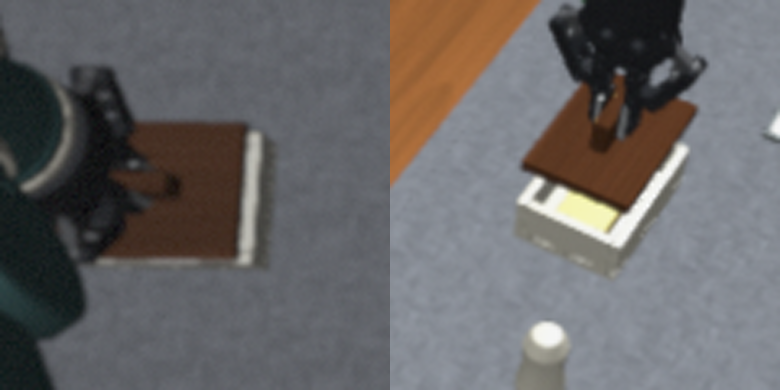

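The lid is level and hovers centred over the dish. The arm was still settling during the look, so I'll lower to just above the rim, let it settle and look once more.

```bash
python3 -m inch '[{"dx":-0.001,"dy":-0.001,"dz":0.015,"ax":0,"ay":0,"az":0,"fingers":-1},{"dx":-0.001,"dy":-0.001,"dz":0.028,"ax":0,"ay":0,"az":0,"fingers":-1},{"dx":-0.001,"dy":-0.001,"dz":0.034,"ax":0,"ay":0,"az":0,"fingers":-1},{"dx":-0.001,"dy":-0.001,"dz":0.034,"ax":0,"ay":0,"az":0,"fingers":-1},{"dx":-0.001,"dy":-0.001,"dz":0.034,"ax":0,"ay":0,"az":0,"fingers":-1},{"dx":-0.001,"dy":-0.001,"dz":0.034,"ax":0,"ay":0,"az":0,"fingers":-1}]'
python3 - <<'E'
from go import *; from lid import *
for cam in("top","scene"):
    im,d=bot.read_camera(cam)
    for m in bot.masks_of(cam,"lid")[:1]:
        P=cloud(cam,d,m["region"]); T,n,ly,s=lidfit(P)
        Q=clean(P[abs((P-T)@n)<.002]); 
        print(cam,m["p"],"top",T.round(4),"n",n.round(4),"size",s,"heading",np.degrees(np.arctan2(ly[1],ly[0])),"lo",Q.min(0).round(4),"hi",Q.max(0).round(4))
    rel([.5142,.3846,.079],down(-1.2))
    if cam=="scene":
        for m in bot.masks_of(cam,"dish")[:1]:
            P=cloud(cam,d,m["region"]); print("dish lo/hi",np.percentile(P,1,0).round(4),np.percentile(P,99,0).round(4))
        cv2.imwrite("pics/s6.png",cv2.resize(im[60:160,260:380],(780,650),interpolation=cv2.INTER_CUBIC)[:600])
E
```

```text
time: 16.75
tool_pos: [0.5151, 0.3849, 0.0872]
tcp_rot: [2.243, 2.198, 0.004]
wrist_force: [-0.1, -0.3, -2.8]
width: 0.17
top 0.9 top [0.5137 0.359  0.0644] n [3.8e-03 5.0e-04 1.0e+00] size [0.08685416728258133, 0.09719019383192062] heading 179.3067330541696 lo [0.4647 0.3153 0.0624] hi [0.562  0.4051 0.0665]
d [-0.0003 -0.0009  0.0082] a [ 0.14 -0.06  0.03] t 16.85 at [0.515  0.3848 0.0872] w 0.173 F [-0.1  0.1 -3.2]
scene 0.96 top [0.5135 0.3719 0.0647] n [-0.0033 -0.0109  0.9999] size [0.09374818205833435, 0.11368191242218018] heading 91.70805871759855 lo [0.4669 0.3163 0.062 ] hi [0.5616 0.4297 0.0669]
d [-0.0002 -0.0008  0.0081] a [ 0.13 -0.05  0.03] t 16.95 at [0.515  0.3848 0.0871] w 0.176 F [-0.5  0.1 -3. ]
dish lo/hi [0.4678 0.3128 0.0008] [0.5673 0.4462 0.0512]
```

View pics/s6.png

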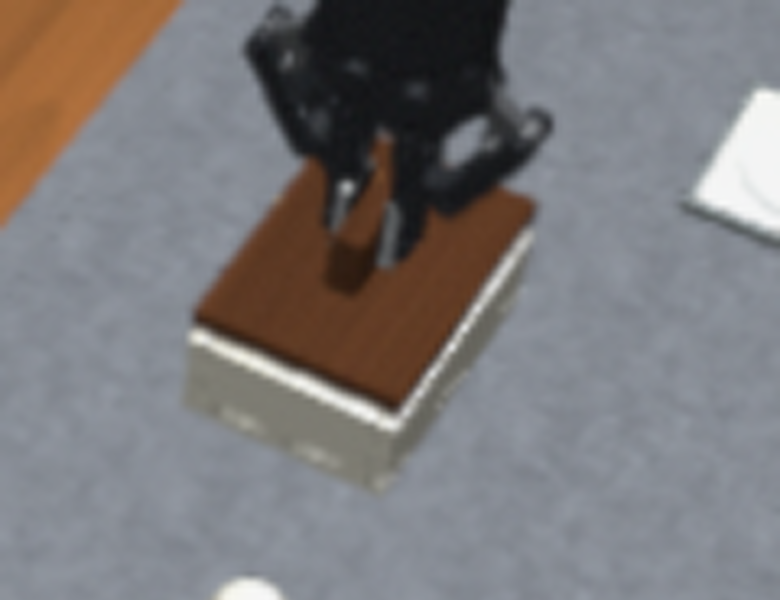

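The lid lines up with the dish within about 1 mm. Lower the remaining 7.5 mm slowly.

```bash
python3 -m inch '[{"dx":0,"dy":-0.0005,"dz":0.003,"ax":0,"ay":0,"az":0,"fingers":-1},{"dx":0,"dy":-0.0005,"dz":0.006,"ax":0,"ay":0,"az":0,"fingers":-1},{"dx":0,"dy":-0.0005,"dz":0.008,"ax":0,"ay":0,"az":0,"fingers":-1},{"dx":0,"dy":-0.0005,"dz":0.009,"ax":0,"ay":0,"az":0,"fingers":-1},{"dx":0,"dy":-0.0005,"dz":0.009,"ax":0,"ay":0,"az":0,"fingers":-1}]'
```

```text
time: 17.62
tool_pos: [0.5144, 0.3847, 0.0802]
tcp_rot: [2.243, 2.198, 0.002]
wrist_force: [-4.6, -3.6, 10.1]
width: 0.172
```

Contact at 10 N, resting on the rim. Release and rise.

```bash
python3 -m inch '[{"dx":0,"dy":0,"dz":0,"ax":0,"ay":0,"az":0,"fingers":-0.4},{"dx":0,"dy":0,"dz":0,"ax":0,"ay":0,"az":0,"fingers":-0.2},{"dx":0,"dy":0,"dz":0,"ax":0,"ay":0,"az":0,"fingers":-0.2},{"dx":0,"dy":0,"dz":0,"ax":0,"ay":0,"az":0,"fingers":-0.2},{"dx":0,"dy":0,"dz":-0.03,"ax":0,"ay":0,"az":0,"fingers":-0.2},{"dx":0,"dy":0,"dz":-0.08,"ax":0,"ay":0,"az":0,"fingers":-0.2},{"dx":0,"dy":0,"dz":-0.14,"ax":0,"ay":0,"az":0,"fingers":-0.2},{"dx":-0.06,"dy":0,"dz":-0.16,"ax":0,"ay":0,"az":0,"fingers":-0.2},{"dx":-0.12,"dy":0,"dz":-0.18,"ax":0,"ay":0,"az":0,"fingers":-0.2},{"dx":-0.18,"dy":0,"dz":-0.18,"ax":0,"ay":0,"az":0,"fingers":-0.2},{"dx":-0.24,"dy":0,"dz":-0.18,"ax":0,"ay":0,"az":0,"fingers":-0.2},{"dx":-0.24,"dy":0,"dz":-0.18,"ax":0,"ay":0,"az":0,"fingers":-0.2},{"dx":-0.24,"dy":0,"dz":-0.18,"ax":0,"ay":0,"az":0,"fingers":-0.2}]'
python3 - <<'E'
from go import *; from lid import *
I=[]
for cam in("top","scene"):
    im,d=bot.read_camera(cam); I.append(im)
    for t in("lid","dish","knife"):
        for m in bot.masks_of(cam,t)[:1]:
            P=cloud(cam,d,m["region"])
            if t=="lid":
                T,n,ly,s=lidfit(P); print(cam,t,round(m["p"],2),T.round(4),n.round(4),np.array(s).round(4),np.degrees(np.arctan2(ly[1],ly[0])))
            else: print(cam,t,round(m["p"],2),np.percentile(P,[2,50,98],0).round(3).tolist())
a=cv2.resize(I[0][140:260,50:170],(390,390),interpolation=cv2.INTER_CUBIC);b=cv2.resize(I[1][50:170,250:370],(390,390),interpolation=cv2.INTER_CUBIC)
cv2.imwrite("pics/both7.png",np.hstack([a,b]))
E
```

```text
time: 19.25
tool_pos: [0.5093, 0.1448, 0.2601]
tcp_rot: [2.245, 2.197, 0.004]
wrist_force: [0.2, 0.2, 0.2]
width: 0.4
top lid 0.95 [0.5126 0.3844 0.0574] [ 0.0019 -0.0017  1.    ] [0.0977 0.1399] 89.46156527879658
top dish 0.68 [[0.462, 0.315, 0.001], [0.495, 0.316, 0.024], [0.556, 0.35, 0.056]]
top knife 0.71 [[0.4, -0.35, 0.016], [0.48, -0.341, 0.023], [0.573, -0.334, 0.029]]
scene lid 0.94 [0.5143 0.3773 0.0579] [-0.0018 -0.0114  0.9999] [0.0946 0.1177] 94.94444774272012
scene dish 0.88 [[0.471, 0.312, 0.003], [0.536, 0.317, 0.025], [0.567, 0.441, 0.044]]
scene knife 0.9 [[0.403, -0.351, 0.014], [0.505, -0.342, 0.021], [0.579, -0.331, 0.028]]
```

View pics/both7.png

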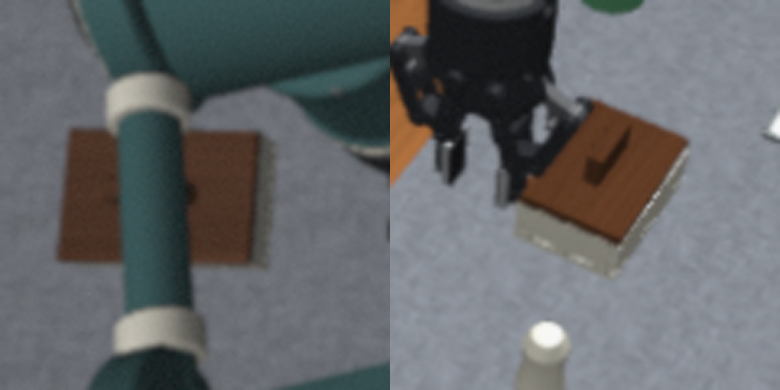

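The lid sits level and flush on the dish (top camera: centre (0.5126, 0.3844), top at 57 mm, heading 89.5°). The knife is still flat on the board, and the robot is clear.

```bash
python3 -c "
from workcell import bot; print(bot.finish_job())"
```

```text
the job is handed in; nothing more can be done
None
```

The job is handed in at about 19.5 s of the 58 s allowed. The knife lies flat on the board, and the lid is on the dish, level and flush. I set the lid down under about 10 N of contact before letting go. The hand-in reported no verdict.

**Last checks**
- **Lid:** the top camera put its top at 57 mm, as expected, within 0.2° of level. Its centre was about 1.6 mm from the dish centre I measured before placing it, and about 1° or less off square with the dish. The picture shows the edges flush.
- **Knife:** its heights fit lying flat on the board. Its origin is about 12 mm from the board's centre.
- **Robot:** it was clear of everything, with wrist force near zero.

**Disagreements and gaps**
- After I let go, the scene camera's lid fit was off (118 mm long instead of 140, 5° turned). The gripper hid part of the lid in that view, so I relied on the top camera.
- One lid detection earlier returned nothing, so I used the two earlier fits for the grasp.
- I did not measure the shakers again at the end. The paths passed well above them, and both still stood upright where they appeared in later pictures.

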